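# Seat the stay anchor, then hold the threader's guard at its balance point

## Robot

A 6-joint arm with a two-finger parallel gripper is mounted at the origin on the work surface. World frame = base frame: x ahead of the robot, y to its left, z up, the work surface at z = 0. Lengths are in m, angles in rad, forces in N, time in s.
With the tool pointing down it reaches from about 0.325 to 0.85 m from the base axis. Payload 4.4 kg.
Tool frame: the origin (TCP) lies midway between the tips of the shut fingers; the grasp point (between the pads) lies 19 mm behind it (ctrl.grip_depth is the z of the grasp point in the tool frame, in m); z points along the fingers, y is the direction in which the jaws open and shut (so a half turn about z gives the same grasp; the last joint's range is limited). The gripper opens to 94 mm and grips with 3 to 60 N. Pads are 16 mm wide; open, the fingers measure 119 mm over their backs; the gripper's body (75 mm by 177 mm) begins 78 mm behind the grasp point.
Start: joints at [-1.317, 0.207, 1.542, -0, 1.393, -0.15], TCP at [0.226, -0.529, 0.205] pointing down, gripper open.
Joint ranges: [-2.73, 2.73], [-0.86, 2.22], [0.23, 2.46], [-1.11, 4.25], [0.08, 2.63], [-2.82, 2.82]. Speed limits (rad/s): [2.79, 2.79, 3.14, 3.14, 3.14, 3.14].

## Interface

Orientations are given as a rotation vector (axis times angle).
In Python, from plant import monitor, grab_frame, ticket, ctrl gives the robot as it stands. The module is installed in compiled form; this text tells all that it offers.
- The arm moves only by the tool arm_command, never from a script. Its argument "commands" is a list of rows, each a list of 5 numbers: the closure in counts, from 0 (fully open) to 255 (shut), then the shift along the world's x, y, z in m, then the turn about the world's z in degrees. In form: [[grip, x, y, z, yaw], ...]. A call has 1 to 5 rows; each row is the pose to reach, as a shift and turn from the pose measured when the call began; what a row does not reach only later rows make up. A row lasts 1/8 s, in which the tool goes at most 62.5 mm and 10.7 degrees, less where a joint would pass 70% of its speed; a pose out of reach is approached as far as the arm can. A call with a gripper value outside its range is refused whole. The fingers move at their own pace and stop on an object; the grip force is fixed at half the most. Time passes only in rows, so rows that repeat a pose let the fingers close. It gives the time, the measured TCP pose, the force and the opening at its end, in the units of the state.
- monitor.read_state(): the state, without advancing time (a new reading comes with each control period).
- grab_frame(name): name is "scene" or "top" or "wrist"; returns a dict with "pixels" (420x560x3 uint8, blue, green, red), "range_z" (420x560 float32, m along the optical axis (not along the pixel's ray), 0 where there is no reading), "K" (3x3 intrinsics, pixels), "k1" (the pictures are not rectified: a ray, as slopes to the right and down, at radius r is drawn at 1 + k1 r^2 times it, then the intrinsics apply), "extrinsics" (4x4, takes a point from world to camera coordinates). Camera axes: x right, y down, z forward; pixel columns grow to the right and rows downward; lengths in m; the calibration is good to about 2 mm. A picture is of the moment at which its call begins.
- ticket.sign_off(): hands the job in, once; it reports no verdict.
The state is a dict: "time": time; "joints": joint angles; "joint_velocities": joint speeds; "joint_torque": joint torques, N m; "tcp_pos": TCP position; "orientation": TCP orientation; "contact_force": force on the tool from outside, world axes, zero at the start; "moment": the same for the moment, N m; "finger_gap": finger opening in m.
Only numpy, scipy, OpenCV 4.12 (cv2) and the standard library are available. Lean on these libraries where they do the work, as an engineer would, in place of code of your own. Each camera call takes 0.05 s, during which the arm holds its last target. There are 200 camera calls.

## Task

We are refitting the stay that props the red guard of the pipe threader. First, while the guard still lies back on its stops, press the orange stay anchor straight down until it is fully home in its socket; then grip the guard's yellow bar, swing the guard up to its upright balance point without letting it topple over towards shut, and finish while still gripping the bar and holding the guard still there, so that I can hook the stay on. Leave the tape measure, the red pipe elbow and the wrench where they lie.

Things in the scene. Friction and masses are not known exactly. Their poses are not given: they have to be found in the camera images.
- machine: grey bench pipe threader, fixed. Origin on the work surface under the trough's centre; x points from trough to rear gear housing, y along the work pipe. Trough 180 (x) by 300 (y), 70 mm high, parts in it to 85 mm. Pipe, 34 mm, at x = -45 mm, 50 mm up, out to y = -310 mm. Gear housing 85 mm high, x 120 to 290, y within 100 mm. Two plug sockets at x = 30, y = +190 and -190 mm.
- guard (a joint): hinge of the red guard, rad. 0 = shut, flat over the trough; 1.571 = upright, its balance point for any mass; 2.25 = leaning back on its stops, away from the trough, where it starts. Turns freely: below 1.571 the guard falls shut, above it falls back on the stops. The guard weighs 0.35 to 0.7 kg.
- guard_hinge (a point): centre of the guard's hinge line, 100 mm up, at x = 90 mm, y = 0 of the machine; the line runs along the machine's y axis. The 250 mm wide red sheet reaches 130 mm out from it; two 8 mm struts at y = +75 and -75 mm carry the bar.
- guard_bar (a point): centre of the round yellow grip bar along the guard's free edge, diameter 14 mm, 166 mm long (140 mm free between struts), parallel to the hinge line, 180 mm from it, 43 mm clear of the red sheet. y axis along the bar, x axis from bar to hinge. Can be pinched from above across its diameter; it turns between the fingers as the guard swings.
- stay_anchor (a joint): how far the orange stay anchor is pressed down into its socket, m. 0 = 12 mm proud, 0.012 = fully home (orange head down on the dark socket block, no gap). It starts 8 to 12 mm proud, is a stiff press fit that needs about 8 N, and stays where it is left.
- anchor_top (a point): centre of the flat top of the anchor's orange head (36 by 36 by 14 mm, small steel ball stud on its robot side); 74 mm above the work surface when home. The dark socket block under it is 50 by 50 mm, 60 mm high. It may be on either side of the trough; the other side's socket holds a thin black blanking plug, already home.
- tape_measure: black and grey tape measure, 75 by 42 by 68 mm high, loose; origin at the centre of its underside. Leave alone.
- elbow: dark red pipe elbow lying flat, about 115 by 115 by 54 mm high, loose; origin under its middle. Leave alone.
- wrench: steel wrench lying flat, about 180 mm long, loose; leave alone.
There are look-alikes about, which are no part of the job. What is shaped like the part that bears stay_anchor but green is not meant.

How it is judged:
By the outcome, as a careful person would: the job done as asked, in the order asked, and still so for the second after the job is handed in, while the arm keeps its last pose, push and grip.
It also fails if it takes over 48 s, if anything falls off the work surface, if the arm or the gripper's body presses on something with over 40 N, if the wrist force passes 120 N, or if a joint passes its speed limit or range.

## Working session

There is one attempt and no reset: what is moved stays moved. The work goes in short steps, Python scripts to look and compute and a tool call to move; the robot and the scene stay as the last step left them, time stands still between calls to the robot, and variables do not carry over. Pictures are saved under pics/ and viewed, about 8 in all and at most 12, crops included, and the job is handed in when it is done.

Besides the shell and the picture viewer there is one more tool, called after ">>>" as a command line: name --pt "numbers of a row" for each row, then --argument value for the rest. arm_command: Moves the arm, as the interface text tells. Its arguments: {"type":"object","properties":{"commands":{"type":"array","items":{"type":"array","items":{"type":"number"}}}},"required":["commands"]}

```bash
mkdir -p pics; cat > h.py <<'E'
import numpy as np, cv2
from plant import monitor, grab_frame, ticket, ctrl
def world(f,u,v,z=None):
    K=f["K"];d=np.array([(u-K[0,2])/K[0,0],(v-K[1,2])/K[1,1]]);s=d.copy()
    for _ in range(20): s=d/(1+f["k1"]*(s@s))
    T=np.linalg.inv(f["extrinsics"])
    return T, np.array([s[0],s[1],1.])
def pix(f,u,v):
    T,r=world(f,u,v); z=f["range_z"][int(round(v)),int(round(u))]
    return T[:3,:3]@(r*z)+T[:3,3]
def cloud(f):
    K=f["K"];v,u=np.mgrid[0:420,0:560]
    D=np.array([f["k1"],0,0,0,0.])
    p=np.stack([u,v],-1).reshape(-1,1,2).astype(np.float64)
    s=np.stack([(p[:,0,0]-K[0,2])/K[0,0],(p[:,0,1]-K[1,2])/K[1,1]],-1);d=s.copy()
    for _ in range(20): s=d/(1+f["k1"]*(s**2).sum(1,keepdims=True))
    z=f["range_z"].reshape(-1,1)
    P=np.hstack([s*z,z]);T=np.linalg.inv(f["extrinsics"])
    return (P@T[:3,:3].T+T[:3,3]).reshape(420,560,3)
E
python3 - <<'E'
from h import *
import pickle
fs={}
for n in("scene","top","wrist"):
    f=grab_frame(n);fs[n]=f;print(n,np.round(np.linalg.inv(f["extrinsics"])[:3,3],3),(f["range_z"]>0).mean())
    cv2.imwrite(f"pics/{n}0.png",f["pixels"])
pickle.dump(fs,open("f0.pkl","wb"))
print(monitor.read_state(),ctrl.grip_depth)
E
```

```text
scene [ 1.029 -0.627  1.219] 0.9959821428571428
top [0.462 0.029 1.032] 0.9960034013605442
wrist [ 0.3   -0.498  0.384] 0.9962074829931973
{'time': 0.15, 'joints': array([-1.31645628e+00,  2.07278058e-01,  1.54259256e+00,  2.28305202e-05,
        1.39347676e+00, -1.50515257e-01]), 'joint_velocities': array([ 0.00101238, -0.00315838, -0.00530317, -0.00068119, -0.00158309,
       -0.0005271 ]), 'joint_torque': array([-1.04767327e-05, -3.71310854e+01, -2.81811440e+01,  6.98702177e-02,
        3.26935016e-02, -8.50235688e-05]), 'tcp_pos': array([ 0.22631872, -0.52792809,  0.20454275]), 'orientation': array([-3.07572925e+00, -6.31252169e-01,  1.07715725e-04]), 'contact_force': array([-0.6130462 ,  0.5135611 , -0.05127446]), 'moment': array([0.01722637, 0.01084221, 0.04722793]), 'finger_gap': 0.09368397077847637} -0.0188
```

View pics/top0.png

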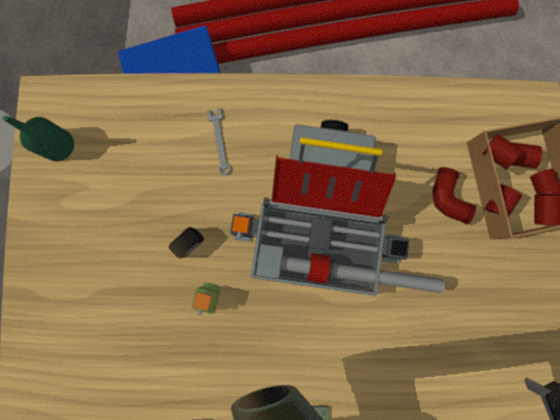

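View pics/scene0.png

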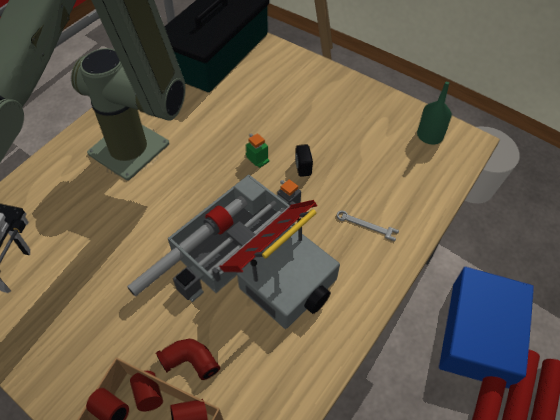

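The top view shows the machine with its pipe to the right and the guard leaning away from the robot. The yellow bar runs (301,141)–(381,152). The orange anchor on the dark block is at (241,225), on the trough's +y side, and the blank plug is at (398,247). The green decoy at (205,298) has an orange top. The scene view agrees: anchor (290,188), decoy (257,148), bar (265,253)–(315,211).

```bash
python3 - <<'E'
from h import *
import pickle
fs=pickle.load(open("f0.pkl","rb"))
for n in("top","scene"):
    f=fs[n];C=cloud(f);h=cv2.cvtColor(f["pixels"],cv2.COLOR_BGR2HSV);H,S,V=[h[...,i].astype(int) for i in range(3)]
    rz=f["range_z"]>0
    y=(H>=22)&(H<=33)&(S>180)&(V>120)&rz
    k,l,st,c=cv2.connectedComponentsWithStats(y.astype(np.uint8))
    i=1+np.argmax(st[1:,4]);P=C[l==i];m=P.mean(0);_,s,vt=np.linalg.svd(P-m)
    t=(P-m)@vt[0];print(n,"bar",st[i],P.mean(0).round(4),"dir",vt[0].round(3),"len",np.ptp(t).round(3), "mid",(m+vt[0]*(t.max()+t.min())/2).round(4),"zq",np.percentile(P[:,2],[5,50,95]).round(4))
    o=(H>=5)&(H<=17)&(S>190)&(V>120)&rz&(C[...,2]>0.03)
    k,l,st,c=cv2.connectedComponentsWithStats(o.astype(np.uint8))
    for i in range(1,k):
        if st[i,4]>60:
            P=C[l==i];zt=np.percentile(P[:,2],90);Q=P[P[:,2]>zt-.004]
            r=cv2.minAreaRect((Q[:,:2]*1000).astype(np.float32))
            print(n,"orange",c[i].round(1),st[i],"ztop",np.median(Q[:,2]).round(4),"z5",np.percentile(P[:,2],5).round(4),Q.mean(0).round(4),r)
    rd=((H<=4)|(H>=176))&(S>150)&(V>60)&rz&(C[...,2]>0.09)&(C[...,2]<.4)
    k,l,st,c=cv2.connectedComponentsWithStats(rd.astype(np.uint8));i=1+np.argmax(st[1:,4])
    P=C[l==i];m=P.mean(0);_,s,vt=np.linalg.svd(P-m,full_matrices=False);print("sheet",m.round(4),vt.round(3),P[:,2].min().round(3),P[:,2].max().round(3))
    Q=P[P[:,2]<np.percentile(P[:,2],4)]; print("low edge",Q.mean(0).round(4))
f=fs["top"]
for n,(u,v) in dict(pipeR=(440,286),pipeL=(350,272),blank=(398,247)).items(): print(n,pix(f,u,v).round(3))
E
```

```text
top bar [300 138  82  18 475] [ 0.6819 -0.0938  0.2408] dir [-0.076 -0.976 -0.204] len 0.266 mid [ 0.6781 -0.1424  0.2306] zq [0.2394 0.244  0.2468]
top orange [240.5 224. ] [233 216  16  17 217] ztop 0.0823 z5 0.0793 [0.5374 0.1204 0.0825] ((537.1029052734375, 120.1438980102539), (34.487403869628906, 34.591209411621094), 82.9885025024414)
top orange [202.  300.9] [194 293  17  17 180] ztop 0.0845 z5 0.0815 [0.3596 0.206  0.0847] ((359.3409118652344, 205.91558837890625), (33.84295654296875, 32.55472183227539), 78.12345886230469)
sheet [ 0.6132 -0.0829  0.1545] [[-0.137 -0.991 -0.   ]
 [-0.628  0.087 -0.774]
 [ 0.766 -0.106 -0.634]] 0.103 0.205
low edge [ 0.5738 -0.0801  0.1077]
scene bar [263 210  53  47 341] [ 0.685  -0.0941  0.2464] dir [-0.141 -0.99   0.   ] len 0.164 mid [ 0.685  -0.0939  0.2464] zq [0.2419 0.2464 0.2503]
scene orange [256.2 139.2] [249 134  15  11  89] ztop 0.0878 z5 0.082 [0.3613 0.2023 0.0882] ((360.47454833984375, 201.48854064941406), (33.90483474731445, 31.935997009277344), 72.42108154296875)
scene orange [289.  185.9] [281 180  17  13 122] ztop 0.0852 z5 0.0813 [0.5391 0.1173 0.0855] ((538.4021606445312, 117.49676513671875), (34.76848220825195, 33.16871643066406), 84.05484771728516)
sheet [ 0.616  -0.0892  0.1612] [[-0.124 -0.992  0.011]
 [-0.633  0.07  -0.771]
 [ 0.765 -0.102 -0.636]] 0.106 0.209
low edge [ 0.5767 -0.0741  0.1119]
pipeR [ 0.394 -0.354  0.064]
pipeL [ 0.427 -0.139  0.063]
blank [ 0.486 -0.254  0.066]
```

>>> arm_command --pt "255 0.01 0.02 0.055 0" --pt "255 0.035 0.07 0.08 10" --pt "255 0.06 0.125 0.09 20" --pt "255 0.085 0.18 0.09 30" --pt "255 0.11 0.235 0.09 40"

```text
time: 0.78
tcp_pos: [0.3367, -0.2911, 0.2946]
orientation: [-2.671, -1.652, 0.0]
contact_force: [0.3, -0.7, -0.2]
finger_gap: 0.0482
```

>>> arm_command --pt "255 0.025 0.055 0 10" --pt "255 0.05 0.11 0 18.8" --pt "255 0.075 0.165 0 18.8" --pt "255 0.1 0.215 0 18.8" --pt "255 0.125 0.265 0 18.8"

```text
time: 1.4
tcp_pos: [0.4621, -0.0242, 0.2945]
orientation: [-2.365, -2.067, 0.001]
contact_force: [1.1, -0.9, 0.2]
finger_gap: 0.0005
```

```bash
cat > m.py <<'E'
from h import *
from scipy.spatial.transform import Rotation as R
s=monitor.read_state();r=R.from_rotvec(s["orientation"]).as_matrix()
print(s["time"],s["tcp_pos"].round(4),"yaw",np.degrees(np.arctan2(r[1,1],r[0,1])).round(2),"z",r[:,2].round(3),"F",s["contact_force"].round(2),"gap",s["finger_gap"].round(4),s["joints"].round(3))
E
python3 m.py
```

```text
Traceback (most recent call last):
  File "m.py", line 4, in <module>
    print(s["time"],s["tcp_pos"].round(4),"yaw",np.degrees(np.arctan2(r[1,1],r[0,1])).round(2),"z",r[:,2].round(3),"F",s["contact_force"].round(2),"gap",s["finger_gap"].round(4),s["joints"].round(3))
                                                                                                                                                         ^^^^^^^^^^^^^^^^^^^^^
AttributeError: 'float' object has no attribute 'round'
```

>>> arm_command --pt "255 0.025 0.047 0 0" --pt "255 0.05 0.095 0 0" --pt "255 0.076 0.143 -0.03 0" --pt "255 0.076 0.143 -0.08 0" --pt "255 0.076 0.143 -0.08 0"

```text
time: 2.02
tcp_pos: [0.5341, 0.1192, 0.2093]
orientation: [-2.358, -2.064, 0.015]
contact_force: [0.1, 0.1, -0.8]
finger_gap: 0.0
```

```bash
sed -i 's/s\["finger_gap"\].round(4)/round(s["finger_gap"],4)/' m.py; python3 - <<'E'
import m
from h import *
f=grab_frame("wrist");cv2.imwrite("pics/w1.png",f["pixels"])
C=cloud(f);h=cv2.cvtColor(f["pixels"],cv2.COLOR_BGR2HSV);H,S,V=[h[...,i].astype(int) for i in range(3)]
print("cam",np.linalg.inv(f["extrinsics"])[:3,3].round(3))
o=(H>=5)&(H<=17)&(S>170)&(V>80)&(C[...,2]>0.03)
k,l,st,c=cv2.connectedComponentsWithStats(o.astype(np.uint8))
for i in range(1,k):
    if st[i,4]>200:
        P=C[l==i];zt=np.percentile(P[:,2],90);Q=P[abs(P[:,2]-zt)<.004]
        r=cv2.minAreaRect((Q[:,:2]*1000).astype(np.float32));print(c[i],st[i],np.median(Q[:,2]).round(4),r)
E
```

```text
2.025 [0.5341 0.1192 0.2093] yaw -7.62 z [-0.012 -0.001 -1.   ] F [ 0.14  0.07 -0.78] gap 0.0 [0.061 0.154 1.595 0.    1.405 0.194]
cam [0.546 0.198 0.389]
[ 56.42924528 129.12264151] [  34  106   50   48 1908] 0.0862 ((358.5908508300781, 204.8799285888672), (36.06258010864258, 36.14392852783203), 76.13113403320312)
[281.94       199.94909091] [ 262  180   41   41 1650] 0.0841 ((536.7274169921875, 119.49472045898438), (35.00066375732422, 35.3165168762207), 81.79066467285156)
```

View pics/w1.png

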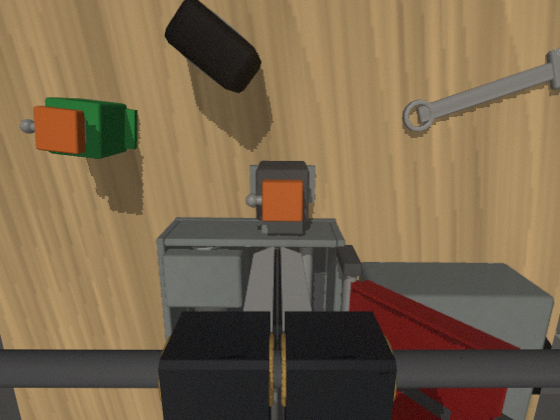

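The wrist view shows the orange anchor on the dark block at (282,200), the green decoy at (56,129), and the tape measure and wrench clear. All three views put the anchor at (0.537, 0.119), top about 0.084. Descending.

>>> arm_command --pt "255 0.003 0 -0.04 -0.3" --pt "255 0.003 0 -0.08 -0.3" --pt "255 0.003 0 -0.11 -0.3" --pt "255 0.003 0 -0.115 -0.3" --pt "255 0.003 0 -0.115 -0.3"

```text
time: 2.7
tcp_pos: [0.5412, 0.1184, 0.1]
orientation: [-2.37, -2.059, 0.003]
contact_force: [0.1, -0.4, -0.2]
finger_gap: 0.0004
```

>>> arm_command --pt "255 0 0 -0.004 0" --pt "255 0 0 -0.008 0" --pt "255 0 0 -0.011 0" --pt "255 0 0 -0.013 0" --pt "255 0 0 -0.014 0"

```text
time: 3.32
tcp_pos: [0.5409, 0.1184, 0.0856]
orientation: [-2.37, -2.059, 0.004]
contact_force: [0.3, 0.0, 0.6]
finger_gap: 0.0005
```

>>> arm_command --pt "255 -0.0035 0 0 0" --pt "255 -0.0035 0 -0.002 0" --pt "255 -0.0035 0 -0.004 0" --pt "255 -0.0035 0 -0.006 0" --pt "255 -0.0035 0 -0.008 0"

```text
time: 3.95
tcp_pos: [0.5372, 0.1185, 0.0786]
orientation: [-2.37, -2.059, 0.004]
contact_force: [-2.8, -1.0, 6.3]
finger_gap: 0.0005
```

>>> arm_command --pt "255 0 0 -0.002 0" --pt "255 0 0 -0.003 0" --pt "255 0 0 -0.004 0"

```text
time: 4.32
tcp_pos: [0.5372, 0.1185, 0.0757]
orientation: [-2.369, -2.059, 0.005]
contact_force: [-2.9, -0.7, 6.6]
finger_gap: 0.0006
```

Moving at about the stated press force; continue until the force rises.

>>> arm_command --pt "255 0 0 -0.002 0" --pt "255 0 0 -0.003 0" --pt "255 0 0 -0.004 0" --pt "255 0 0 -0.004 0"

```text
time: 4.82
tcp_pos: [0.5373, 0.1185, 0.0742]
orientation: [-2.369, -2.06, 0.005]
contact_force: [-5.7, -0.8, 13.8]
finger_gap: 0.0002
```

>>> arm_command --pt "255 0 0 -0.003 0" --pt "255 0 0 -0.004 0" --pt "255 0 0 -0.004 0"

```text
time: 5.2
tcp_pos: [0.5373, 0.1185, 0.074]
orientation: [-2.369, -2.06, 0.006]
contact_force: [-8.8, -0.4, 21.9]
finger_gap: 0.0007
```

Force rose to 22 N with no motion at z = 0.074, so it is home. Retreat, then check visually on the way.

>>> arm_command --pt "255 0 0 0.05 0" --pt "255 0 0 0.11 0" --pt "255 0 0 0.17 0" --pt "100 0 0 0.23 0" --pt "0 0 0 0.25 0"

```text
time: 5.82
tcp_pos: [0.5394, 0.1187, 0.3297]
orientation: [2.368, 2.06, 0.006]
contact_force: [0.7, 0.4, -0.7]
finger_gap: 0.0171
```

>>> arm_command --pt "0 0.03 -0.05 0 0" --pt "0 0.065 -0.1 0 0" --pt "0 0.1 -0.15 0 0" --pt "0 0.146 -0.212 0 0" --pt "0 0.146 -0.212 0 0"

```text
time: 6.45
tcp_pos: [0.6863, -0.097, 0.3275]
orientation: [2.373, 2.056, 0.003]
contact_force: [0.3, 1.5, -0.8]
finger_gap: 0.0674
```

```bash
python3 - <<'E'
import m
from h import *
fw=grab_frame("wrist");fs=grab_frame("scene");ft=grab_frame("top")
a=cv2.resize(fs["pixels"][140:260,220:380],(533,400));b=fw["pixels"]
cv2.imwrite("pics/s2.png",a);cv2.imwrite("pics/w2.png",b)
for n,f in(("w",fw),("s",fs),("t",ft)):
    C=cloud(f);h=cv2.cvtColor(f["pixels"],cv2.COLOR_BGR2HSV);H,S,V=[h[...,i].astype(int) for i in range(3)]
    o=(H>=5)&(H<=17)&(S>170)&(V>80)&(np.hypot(C[...,0]-.537,C[...,1]-.119)<.04)
    if o.sum()>50:
        P=C[o];zt=np.percentile(P[:,2],90);print(n,"anchor z",np.median(P[abs(P[:,2]-zt)<.004][:,2]).round(4))
    y=(H>=22)&(H<=33)&(S>180)&(V>100)&(np.abs(C[...,2]-.24)<.03)
    if y.sum()>50:
        P=C[y];mm=P.mean(0);vt=np.linalg.svd(P-mm,full_matrices=False)[2];t=(P-mm)@vt[0]
        print(n,"bar",mm.round(4),vt[0].round(3),np.ptp(t).round(3),"mid",(mm+vt[0]*(t.max()+t.min())/2).round(4),"z",np.percentile(P[:,2],[5,50,95]).round(4))
E
```

```text
6.45 [ 0.6863 -0.097   0.3275] yaw -8.2 z [ 0.003 -0.    -1.   ] F [ 0.26  1.46 -0.81] gap 0.0674 [-0.265  0.405  1.041  0.     1.692 -0.122]
w anchor z 0.0743
s anchor z 0.0758
s bar [ 0.6818 -0.1191  0.2463] [-0.133 -0.991 -0.004] 0.121 mid [ 0.6823 -0.1152  0.2463] z [0.2421 0.2466 0.25  ]
t anchor z 0.0724
t bar [ 0.6906 -0.025   0.2439] [-0.121 -0.993  0.007] 0.03 mid [ 0.6905 -0.0253  0.2439] z [0.2399 0.2441 0.2469]
```

View pics/s2.png

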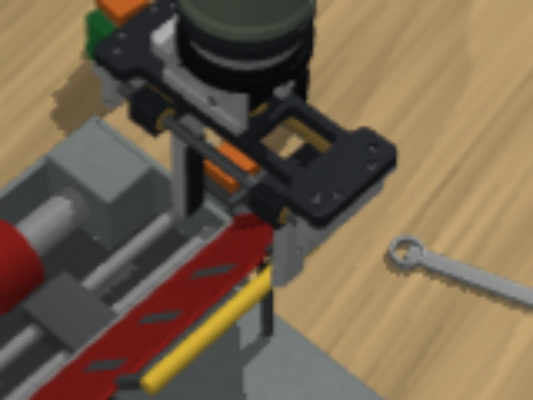

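View pics/w2.png

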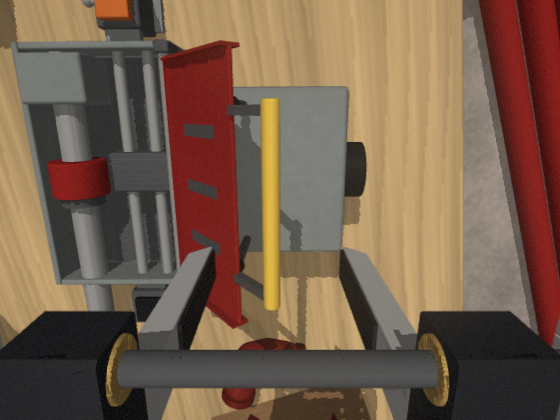

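The wrist view shows the bar at column 271 between rows 98 and 308, between the open fingers. The scene crop shows the gripper above the bar, with the guard still back. Anchor height is now 0.0743 (wrist), 0.0758 (scene) and 0.0724 (top), so home.

```bash
python3 - <<'E'
import m
from h import *
f=grab_frame("wrist");print([[pix(f,u,v).round(4).tolist() for u in (266,271,276)] for v in (105,150,200,250,300)])
print(cv2.cvtColor(f["pixels"],cv2.COLOR_BGR2HSV)[200,264:280])
E
```

```text
6.6 [ 0.6851 -0.0931  0.329 ] yaw -7.99 z [ 0.004  0.001 -1.   ] F [0.27 0.65 0.05] gap 0.0791 [-0.261  0.401  1.045  0.002  1.693 -0.121]
[[[0.6887, -0.0113, 0.2446], [0.6922, -0.0118, 0.2457], [0.6957, -0.0123, 0.2473]], [[0.6842, -0.0423, 0.2455], [0.6878, -0.0426, 0.2474], [0.6913, -0.0432, 0.2461]], [[0.6787, -0.0792, 0.2457], [0.6824, -0.0795, 0.2467], [0.6861, -0.0802, 0.2459]], [[0.6725, -0.1201, 0.2434], [0.6767, -0.1193, 0.2466], [0.6806, -0.1196, 0.2473]], [[0.666, -0.164, 0.243], [0.6705, -0.1619, 0.2478], [0.6744, -0.163, 0.2468]]]
[[ 22 145 127]
 [ 22 174 169]
 [ 22 178 185]
 [ 22 176 198]
 [ 22 173 208]
 [ 22 174 214]
 [ 22 171 219]
 [ 22 173 220]
 [ 22 171 221]
 [ 22 176 220]
 [ 22 173 217]
 [ 22 175 211]
 [ 22 172 207]
 [ 22 175 197]
 [ 22 175 188]
 [ 22 175 176]]
```

>>> arm_command --pt "0 -0.003 0.001 -0.03 0" --pt "0 -0.003 0.001 -0.06 0" --pt "0 -0.003 0.001 -0.09 0" --pt "0 -0.003 0.001 -0.108 0" --pt "0 -0.003 0.001 -0.108 0"

```text
time: 7.28
tcp_pos: [0.6807, -0.0897, 0.2204]
orientation: [-2.368, -2.064, -0.003]
contact_force: [-0.3, -0.4, -0.1]
finger_gap: 0.0939
```

```bash
python3 m.py
```

```text
7.275 [ 0.6807 -0.0897  0.2204] yaw -7.83 z [ 0.001  0.002 -1.   ] F [-0.32 -0.44 -0.15] gap 0.0939 [-0.258  0.431  1.219  0.002  1.49  -0.121]
```

>>> arm_command --pt "120 0 0 0 0" --pt "180 0 0 0 0" --pt "255 0 0 0 0" --pt "255 0 0 0 0" --pt "255 0 0 0 0"

```text
time: 7.9
tcp_pos: [0.6808, -0.0898, 0.2205]
orientation: [-2.368, -2.064, -0.003]
contact_force: [-0.8, 0.7, 0.4]
finger_gap: 0.0475
```

>>> arm_command --pt "255 0 0 0 0" --pt "255 0 0 0 0"

```text
time: 8.15
tcp_pos: [0.6807, -0.0898, 0.2204]
orientation: [-2.368, -2.064, -0.003]
contact_force: [0.2, 0.4, -0.1]
finger_gap: 0.0275
```

```bash
python3 m.py
```

```text
8.15 [ 0.6807 -0.0898  0.2204] yaw -7.85 z [ 0.001  0.002 -1.   ] F [ 0.17  0.39 -0.13] gap 0.0275 [-0.258  0.432  1.219  0.002  1.49  -0.121]
```

>>> arm_command --pt "255 0 0 0 0" --pt "255 0 0 0 0" --pt "255 0 0 0 0" --pt "255 0 0 0 0"

```text
time: 8.65
tcp_pos: [0.6816, -0.09, 0.2212]
orientation: [2.367, 2.063, 0.006]
contact_force: [2.9, 0.0, 2.0]
finger_gap: 0.0131
```

```bash
python3 - <<'E'
import m
from h import *
p=monitor.read_state()["tcp_pos"]
th0=2.25
for th in np.arange(2.2,1.54,-.05).tolist()+[1.571]:
    dx=.18*(np.cos(th0)-np.cos(th)); dz=.18*(np.sin(th)-np.sin(th0))
    print(round(th,3),(dx*.99).round(4),(-dx*.14).round(4),dz.round(4))
E
```

```text
8.65 [ 0.6816 -0.09    0.2212] yaw -7.85 z [ 0.004  0.001 -1.   ] F [2.9  0.04 2.01] gap 0.0131 [-0.258  0.431  1.218  0.002  1.489 -0.121]
2.2 -0.0071 0.001 0.0055
2.15 -0.0144 0.002 0.0106
2.1 -0.022 0.0031 0.0153
2.05 -0.0298 0.0042 0.0197
2.0 -0.0378 0.0053 0.0236
1.95 -0.046 0.0065 0.0272
1.9 -0.0543 0.0077 0.0303
1.85 -0.0628 0.0089 0.033
1.8 -0.0715 0.0101 0.0352
1.75 -0.0802 0.0113 0.0371
1.7 -0.089 0.0126 0.0384
1.65 -0.0978 0.0138 0.0394
1.6 -0.1067 0.0151 0.0399
1.55 -0.1156 0.0164 0.0399
1.571 -0.1119 0.0158 0.0399
```

Gripped (gap 13 mm). Swing along the arc.

>>> arm_command --pt "255 -0.0035 0.0005 0.003 0" --pt "255 -0.0071 0.001 0.0055 0" --pt "255 -0.0144 0.002 0.0106 0" --pt "255 -0.022 0.003 0.0153 0" --pt "255 -0.0298 0.0042 0.0197 0"

```text
time: 9.28
tcp_pos: [0.6516, -0.0858, 0.2418]
orientation: [2.366, 2.062, 0.007]
contact_force: [2.7, -0.3, 0.8]
finger_gap: 0.0131
```

```bash
python3 m.py
```

```text
9.275 [ 0.6516 -0.0858  0.2418] yaw -7.85 z [ 0.005  0.001 -1.   ] F [ 2.72 -0.25  0.77] gap 0.0131 [-0.264  0.353  1.282  0.002  1.502 -0.127]
```

>>> arm_command --pt "255 -0.008 0.0011 0.0037 0" --pt "255 -0.0162 0.0023 0.0072 0" --pt "255 -0.0245 0.0035 0.0103 0" --pt "255 -0.033 0.0047 0.013 0" --pt "255 -0.0417 0.0059 0.0152 0"

```text
time: 9.9
tcp_pos: [0.6096, -0.0799, 0.2578]
orientation: [2.365, 2.062, 0.008]
contact_force: [3.4, 0.1, 4.7]
finger_gap: 0.0134
```

```bash
python3 m.py
```

```text
9.9 [ 0.6096 -0.0799  0.2578] yaw -7.84 z [ 0.006  0.    -1.   ] F [3.37 0.15 4.67] gap 0.0134 [-0.272  0.252  1.378  0.002  1.506 -0.135]
```

>>> arm_command --pt "255 -0.0087 0.0012 0.0015 0" --pt "255 -0.0175 0.0025 0.003 0" --pt "255 -0.025 0.0036 0.004 0" --pt "255 -0.032 0.0045 0.0044 0" --pt "255 -0.036 0.005 0.0045 0"

```text
time: 10.52
tcp_pos: [0.5729, -0.0748, 0.2621]
orientation: [2.366, 2.062, 0.007]
contact_force: [1.5, -0.0, 2.2]
finger_gap: 0.0131
```

```bash
python3 - <<'E'
import m
from h import *
for n in("scene","top","wrist"):
    f=grab_frame(n);cv2.imwrite(f"pics/{n}3.png",f["pixels"])
    C=cloud(f);h=cv2.cvtColor(f["pixels"],cv2.COLOR_BGR2HSV);H,S,V=[h[...,i].astype(int) for i in range(3)]
    y=(H>=20)&(H<=33)&(S>150)&(V>80)&(np.abs(C[...,2]-.28)<.025)
    k,l,st,c=cv2.connectedComponentsWithStats(y.astype(np.uint8))
    for i in range(1,k):
        if st[i,4]>40:
            P=C[l==i];b=P.mean(0);e=np.array([.99,-.14]);print(n,st[i],b.round(4),"ztop",np.percentile(P[:,2],90).round(4),"machine-x rel hinge",((b[:2]-[.5697,-.0765])@e).round(4))
    rd=((H<=4)|(H>=176))&(S>140)&(V>40)&(C[...,2]>0.12)&(C[...,2]<.25)&(np.hypot(C[...,0]-.57,C[...,1]+.077)<.16)
    if rd.sum()>100:
        P=C[rd];d=(P[:,:2]-[.5697,-.0765])@[.99,-.14];q=np.polyfit(P[:,2],d,1);print(n,"sheet lean dx/dz",q.round(4),"ang",(np.pi/2+np.arctan(q[0])).round(3),rd.sum())
m
E
python3 m.py
```

```text
10.525 [ 0.5729 -0.0748  0.2621] yaw -7.85 z [ 0.005  0.001 -1.   ] F [ 1.51 -0.03  2.23] gap 0.0131 [-0.281  0.171  1.467  0.002  1.499 -0.144]
scene [226 192  28  27 198] [ 0.5698 -0.1213  0.2854] ztop 0.2887 machine-x rel hinge 0.0064
scene sheet lean dx/dz [0.0092 0.0029] ang 1.58 1854
top [292 188  18   9 117] [ 0.5809 -0.0095  0.2839] ztop 0.2861 machine-x rel hinge 0.0017
top [372 200   9   8  64] [ 0.5619 -0.1501  0.2837] ztop 0.286 machine-x rel hinge 0.0026
top sheet lean dx/dz [ 0.0207 -0.0039] ang 1.592 446
wrist [ 262  107   31  243 6949] [ 0.5759 -0.0486  0.286 ] ztop 0.2876 machine-x rel hinge 0.0022
wrist [265 389  25  31 752] [ 0.5624 -0.1463  0.2858] ztop 0.2874 machine-x rel hinge 0.0025
wrist sheet lean dx/dz [ 0.041  -0.0083] ang 1.612 960
10.675 [ 0.573  -0.0748  0.2621] yaw -7.84 z [ 0.005  0.001 -1.   ] F [ 1.53 -0.02  3.48] gap 0.0133 [-0.281  0.171  1.466  0.002  1.5   -0.144]
```

View pics/scene3.png

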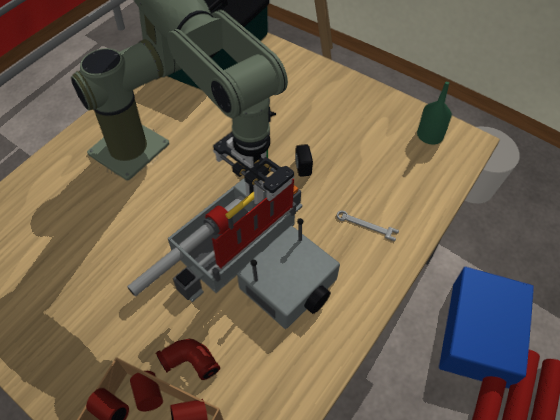

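The scene picture shows the guard upright with its bar held at (240,206), and the tape, wrench and elbow unmoved. The guard is still about 3 mm short of vertical; closing that gap.

>>> arm_command --pt "255 -0.001 0 0 0" --pt "255 -0.002 0.0003 0 0" --pt "255 -0.0025 0.0004 0 0" --pt "255 -0.0025 0.0004 0 0" --pt "255 -0.0025 0.0004 0 0"

```text
time: 11.3
tcp_pos: [0.5707, -0.0745, 0.2621]
orientation: [2.366, 2.062, 0.007]
contact_force: [2.5, -1.4, 3.0]
finger_gap: 0.0137
```

>>> arm_command --pt "255 0 0 0 0" --pt "255 0 0 0 0" --pt "255 0 0 0 0" --pt "255 0 0 0 0"

```text
time: 11.8
tcp_pos: [0.5707, -0.0745, 0.2621]
orientation: [2.366, 2.062, 0.007]
contact_force: [2.2, -0.5, 2.4]
finger_gap: 0.013
```

```bash
python3 - <<'E'
import m
from h import *
O=np.array([.5697,-.0765]);e=np.array([.99,-.14])
for n in("scene","top","wrist"):
    f=grab_frame(n);cv2.imwrite(f"pics/{n}4.png",f["pixels"])
    C=cloud(f);h=cv2.cvtColor(f["pixels"],cv2.COLOR_BGR2HSV);H,S,V=[h[...,i].astype(int) for i in range(3)]
    y=(H>=20)&(H<=33)&(S>150)&(V>80)&(np.abs(C[...,2]-.28)<.02)
    if y.sum()>40: print(n,"bar off",np.median((C[y][:,:2]-O)@e).round(4))
    o=(H>=5)&(H<=17)&(S>170)&(V>80)&(np.hypot(C[...,0]-.537,C[...,1]-.119)<.03)&(C[...,2]>.06)&(C[...,2]<.1)
    if o.sum()>20: print(n,"anchor z",np.percentile(C[o][:,2],75).round(4))
s=monitor.read_state();print(abs(s["joint_velocities"]).max(),s["tcp_pos"])
E
```

```text
11.8 [ 0.5707 -0.0745  0.2621] yaw -7.85 z [ 0.005  0.001 -1.   ] F [ 2.2  -0.5   2.37] gap 0.013 [-0.281  0.166  1.472  0.002  1.499 -0.144]
scene bar off 0.0046
scene anchor z 0.0746
top bar off 0.0003
top anchor z 0.0731
wrist bar off 0.0001
wrist anchor z 0.0744
0.001011291634596123 [ 0.57067968 -0.07445994  0.26216295]
```

View pics/wrist4.png

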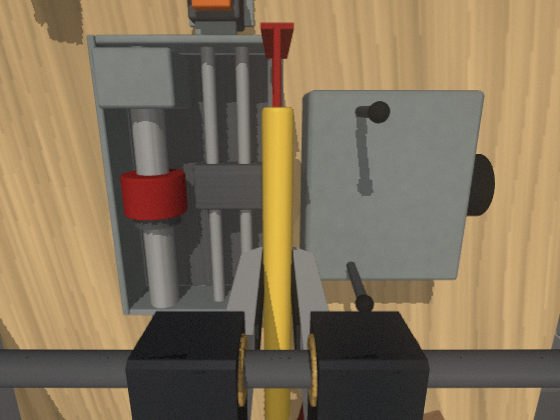

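The wrist view shows the bar held between the fingers, columns 262–293. The guard sheet is seen edge-on directly below it at (277,65), so the guard is vertical. The arm is still, so I'm handing in.

```bash
python3 -c "
from plant import ticket;print(ticket.sign_off())"
```

```text
the job is handed in; nothing more can be done
None
```

The job is done and handed in at about 12 s. The stay anchor is pressed home, and the arm is holding the guard still at upright by its yellow bar.

- **Anchor:** With the guard still back on its stops, I pressed the orange anchor (the one on the dark block, on the machine's +y side) straight down. It stopped at z = 0.074 m with the force rising to about 22 N. In the last pictures the cameras read its top at 73 to 75 mm, against 74 mm when home.
- **Guard:** I gripped the yellow bar (finger opening 13 mm) and swung the guard up along its arc.
    - **Upright check:** The bar is within about 1 mm of directly above the hinge by the arm's own position and the top and wrist cameras. The scene camera disagreed, reading 4.6 mm towards the stops. It sees the bar from the side with part of it hidden, so I trusted the others. The last wrist picture shows the sheet edge-on under the bar.
    - **Holding:** The arm was still and the force at the tool was about 3 N.
- **Other items:** The tape measure, red elbow and wrench looked untouched in the last scene picture, taken just before the final 3 mm move. I never touched the green look-alike.

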